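# Index a gluing turntable, tuck its nest plate under the drip lip and hold it down

## Robot

A 6-joint arm with a two-finger parallel gripper is mounted at the origin on the work surface; the furniture and walls round the work are solid. World frame = base frame: x ahead of the robot, y to its left, z up, the work surface at z = 0. Lengths are in m, angles in rad, forces in N, time in s.
With the tool pointing down it reaches from about 0.375 to 0.9 m from the base axis. Payload 3.1 kg.
Tool frame: the origin (TCP) lies between the finger pads; the fingertips stand manip.finger_overhang ahead of it and the grasp point (between the pads) lies 5 mm behind it (manip.finger_overhang is the distance from the TCP to the fingertips, in m); z points along the fingers, y is the line along which they close (so a half turn about z gives the same grasp; the last joint's range is limited). The gripper opens to 85 mm and grips with 20 to 120 N. Pads are 22 mm wide; open, the fingers measure 114 mm over their backs; the gripper's body (76 mm by 85 mm) begins 54 mm behind the grasp point. The pads swing forward as they close: fully open they stand 13 mm farther back than shut.
Start: joints at [-1.389, 0.527, 1.433, -0, 1.181, -0.178], TCP at [0.221, -0.585, 0.245] pointing down, gripper open.
Joint ranges: [-3.08, 3.08], [-0.75, 2.2], [0.22, 2.44], [-1.43, 4.57], [0, 2.65], [-2.85, 2.85]. Speed limits (rad/s): [2.79, 2.79, 3.14, 3.14, 3.14, 3.14].

## Interface

Orientations are given as a unit quaternion [x, y, z, w].
In Python, from station import manip gives the robot as it stands.
- The arm moves only by the tool drive_tool, never from a script. Its argument "plan" is a list of rows, each a list of 7 numbers: the shift along the tool's x, y, z in m, then the turn, a rotation vector about the tool's x, y, z in degrees, then the opening, from -1 (shut) to 1 (fully open). In form: [[x, y, z, wx, wy, wz, gripper], ...]. A call has 1 to 10 rows; each row shifts and turns the commanded pose from where the row before left it, along the tool's axes as they then stand; what a row does not reach is not made up. A row lasts 1/10 s, in which the tool goes at most 50 mm and 8.59 degrees, less where a joint would pass 70% of its speed; a pose out of reach is approached as far as the arm can. A call is refused whole if a number of a shift passes 0.05 or a number of a turn 8.59, either way. A call with a gripper value outside its range is refused whole. The fingers move at their own pace and stop on an object; "newtons" is the grip in N (left out, the last holds). Time passes only in rows, so rows that do not move let the fingers close. It gives the time, the measured TCP pose, the force, the opening and the grip force at its end, in the units of the state.
- manip.sense(): the state, without advancing time (a new reading comes with each control period).
- manip.snapshot(name): name is "scene" or "top" or "wrist"; returns a dict with "image" (480x640x3 uint8, red, green, blue), "z_map" (480x640 float32, m along the optical axis (not along the pixel's ray), 0 where there is no reading), "fov_y" (degrees; the focal length in pixels is half the picture's height over the tangent of half this angle, whatever the lens; pixels are square), "cx", "cy" (the principal point, pixels), "k1" (the pictures are not rectified: a ray, as slopes to the right and down, at radius r is drawn at 1 + k1 r^2 times it, then the intrinsics apply), "extrinsics" (4x4, takes a point from camera to world coordinates); the wrist camera has in their place "mount" (4x4, takes a point from camera to tool coordinates, whose origin is the TCP and whose axes are the flange's). Camera axes: x right, y up, looking along -z (the intrinsics and any distortion apply to the point x, -y, -z); pixel columns grow to the right and rows downward; lengths in m; the calibration is good to about 2 mm. A picture is of the moment at which its call begins: read the wrist's pose just before it.
- manip.sign_off(): hands the job in; it is judged then, once.
The state is a dict: "t": time; "q": joint angles; "qd": joint speeds; "tau": joint torques, N m; "tcp_pos": TCP position; "tool_rot": TCP orientation; "force": force on the tool from outside, world axes, zero at the start; "ft_torque": the same for the moment, N m; "finger_gap": opening from 0.0 (shut) to 1.0 (fully open); "gripper_force": force on a finger pad.
Only numpy, scipy, OpenCV 4.12 (cv2) and the standard library are available. Lean on these libraries where they do the work, as an engineer would, in place of code of your own. Each camera call takes 0.05 s, during which the arm holds its last target. There are 200 camera calls.

## Task

One station of the three-station gluing turntable is missing its nest plate. Turn the dial until the bare station stands at the steel pointer on the base and the dial drops into its detent, then slide the plain edge of the loose nest plate, flat along the bare bed, under the sprung drip lip, fully home against the hub, without lifting the lip. Finish while still holding the plate there, pressed flat on the bed with about 10 N, so that its screws could be driven.

Things in the scene. Friction and masses are not known exactly. Their poses are not given: they have to be found in the camera images.
- turntable: Fixed base of the turntable, a grey round foot. Origin on the bench, on the dial's axis. Its -x axis points to the service side (0.1 to 0.45 rad from the world's -x, to the left), where a small steel pointer, 12 mm wide and 40 mm tall, stands just outside the dial's rim. Across the dial from it (+x) is the plunger block, 54 mm tall, reaching with its knob to 180 mm from the axis.
- dial (a joint): Angle of the dial (disc 244 mm across, top face 52 mm above the bench), counter-clockwise from above. 0: the bare station stands at the pointer and the spring ball sits in its detent, which pulls it in from 0.03 rad. Starts at -1.15 to -0.6: turn it counter-clockwise to 0. Friction (0.12 N m) holds it; pushing the ball over the dowel just before 0 takes about 8 N at the post.
- post_top (a point): Centre of the top of the turning post, an upright round steel pin on the dial 104 mm from its axis, 16 mm thick, plain from 59 to 106 mm above the bench, top at 109 mm. It stands 60 degrees counter-clockwise (from above) from the bare station; the next station beyond it carries a black brush handle whose top is 120 mm above the bench, centred about 95 mm from the post.
- seat (a point): Where the plate's origin must come: on the bare station's bed (black pad 80 mm wide, top 56 mm above the bench), 75 mm from the dial's axis. Turns with the dial; +x points from rim to hub, the way the plate slides; z up. The bed ends at x = -45 mm; the hub face that stops the plate is at x = +41 mm.
- lip_edge (a point): Middle of the free edge of the bare station's drip lip, on its underside: 6.4 mm above the bed, 13.5 mm to +x of the seat; it rises towards the hub. The lip is 70 mm wide. On either side of it a cheek with a flared mouth (from x = +5 mm of the seat on) rises 8 mm above the bed; 83 mm between the cheeks for the 76 mm plate.
- lip (a joint): Angle of the bare station's drip lip on its hinge at the hub: a thin steel flap with a beaded edge, 26 mm long. 0: resting down; grows as its edge is lifted (0.1 is 2.4 mm at the edge). A light spring holds it down. More than 0.15 counts as lifted.
- nest_plate: Loose nest plate on the bench: grey steel sheet 82 mm (x) by 76 mm (y), 3 mm thick, 0.13 to 0.22 kg. Origin at the centre of its underside, z up. Along its -x edge a rail to grip: x from -41 to -32 mm, 60 mm long in y, top 27.5 mm above the underside. The plain +x edge goes under the lip. A round nest bead (41 mm across, centre x = -9 mm) rises 5.5 mm above the underside.

How it is judged:
On the way, in this order (a step that is already met when the one before it is completed fails the run):
1. the dial stands in its detent with the bare station at the pointer (value of joint dial between -0.03 and 0.03 rad), for 0.3 s.
2. the plate lies on the bed with its edge fully home under the lip (all of step 1 and x of nest_plate in the frame of seat between -0.004 and 0.003 m and y of nest_plate in the frame of seat between -0.006 and 0.006 m and z of nest_plate in the frame of seat between -0.003 and 0.002 m and angle between the x axis of nest_plate and the x axis of seat, either way round below 0.07 rad and angle between nest_plate's own z axis and vertical below 0.035 rad and value of joint lip below 0.1 rad), for 0.2 s.
At the end, for the whole second after the job is handed in: The dial is in its detent within 0.03 rad; the plate's origin is within 4 mm of the seat along the slide, 6 mm sideways and 2 mm in height, square within 0.07 rad and flat; the lip is down (below 0.1 rad); the fingers still hold or press the plate and it bears on the bed with 3 to 25 N (all of step 2 and contact force between nest_plate and bed between 3 and 25 N and contact force between the fingers and nest_plate above 2 N and linear speed of nest_plate below 0.02 m/s); the arm keeps its last pose, push and grip.
It fails at once if the drip lip is lifted (more than 0.15 rad) (value of joint lip above 0.15 rad).
It also fails if it takes over 54 s, if anything falls off the work surface, if the arm or the gripper's body presses on something with over 40 N, if the wrist force passes 120 N, or if a joint passes its speed limit or range.

## Working session

There is one attempt and no reset: what is moved stays moved. The work goes in short steps, Python scripts to look and compute and a tool call to move; the robot and the scene stay as the last step left them, time stands still between calls to the robot, and variables do not carry over. Pictures are saved under pics/ and viewed, at most 10 in all, crops included, and the job is handed in when it is done.

Besides the shell and the picture viewer there is one more tool, called after "Request:" by a JSON object that holds its "method" and its "body". drive_tool: Moves the arm, as the interface text tells. Its arguments: {"type":"object","properties":{"plan":{"type":"array"},"newtons":{"type":"number"}},"required":["plan"]}

```bash
mkdir -p pics; ls
cat > h.py <<'E'
import numpy as np, cv2, pickle
from station import manip
from scipy.spatial.transform import Rotation as R
def snap(name,fn=None):
    s=manip.sense(); d=manip.snapshot(name)
    if name=="wrist":
        T=np.eye(4);T[:3,:3]=R.from_quat(s["tool_rot"]).as_matrix();T[:3,3]=s["tcp_pos"]
        d["E"]=T@np.array(d["mount"])
    else: d["E"]=np.array(d["extrinsics"])
    d["f"]=240/np.tan(np.radians(d["fov_y"])/2)
    if fn: cv2.imwrite("pics/"+fn,d["image"][:,:,::-1])
    return d
def K(d): return np.array([[d["f"],0,d["cx"]],[0,d["f"],d["cy"]],[0,0,1.]])
def cloud(d):
    v,u=np.mgrid[0:480,0:640]
    p=np.stack([u,v],-1).reshape(-1,1,2).astype(np.float64)
    n=cv2.undistortPoints(p,K(d),np.array([d["k1"],0,0,0.])).reshape(480,640,2)
    z=d["z_map"]; P=np.stack([n[...,0]*z,-n[...,1]*z,-z],-1)
    W=P@d["E"][:3,:3].T+d["E"][:3,3]; W[z==0]=np.nan
    return W
def pix(d,X):
    X=np.atleast_2d(X); c=(X-d["E"][:3,3])@d["E"][:3,:3]
    n=np.stack([c[:,0]/-c[:,2],-c[:,1]/-c[:,2]],1); r2=(n**2).sum(1,keepdims=True)
    n=n*(1+d["k1"]*r2); return n*d["f"]+[d["cx"],d["cy"]]
E
python3 - <<'E'
from h import *
for n in ("scene","top"):
    d=snap(n,n+"0.png"); print(n,d["fov_y"],d["cx"],d["cy"],d["k1"],d["E"].round(3).tolist())
    pickle.dump(d,open(n+".pkl","wb"))
s=manip.sense();print(s, manip.finger_overhang)
E
```

```text
pics
scene 42.639665958545955 321.5833121110585 231.57314792534308 -0.16145394776831729 [[0.578, 0.53, -0.62, -0.012], [-0.816, 0.372, -0.442, -0.768], [-0.004, 0.762, 0.648, 0.653], [0.0, 0.0, 0.0, 1.0]]
top 47.289509134186304 317.9984660096125 239.83477707521396 0.0534251927046458 [[0.0, 0.998, -0.062, 0.433], [-1.0, 0.0, 0.003, -0.382], [0.003, 0.062, 0.998, 0.924], [0.0, 0.0, 0.0, 1.0]]
{'t': 0.1, 'q': array([-1.38851641e+00,  5.28347371e-01,  1.43377114e+00,  4.13040106e-05,
        1.18139816e+00, -1.78495538e-01]), 'qd': array([ 0.00024236, -0.00299579, -0.00251882,  0.00149742, -0.00089976,
       -0.00042213]), 'tau': array([ 1.21887933e-05, -4.43303204e+01, -1.78586662e+01, -3.17694648e-04,
        3.91903959e-03,  6.91346671e-06]), 'tcp_pos': array([ 0.22055284, -0.58413887,  0.24444828]), 'tool_rot': array([ 9.83775159e-01,  1.79403208e-01,  1.72780612e-05, -9.62043561e-04]), 'force': array([0.9144412 , 0.62920025, 0.3765972 ]), 'ft_torque': array([ 0.0201003 ,  0.01002467, -0.03567912]), 'gripper_force': 0.0, 'finger_gap': 0.9924281849690402} 0.014
```

View pics/top0.png

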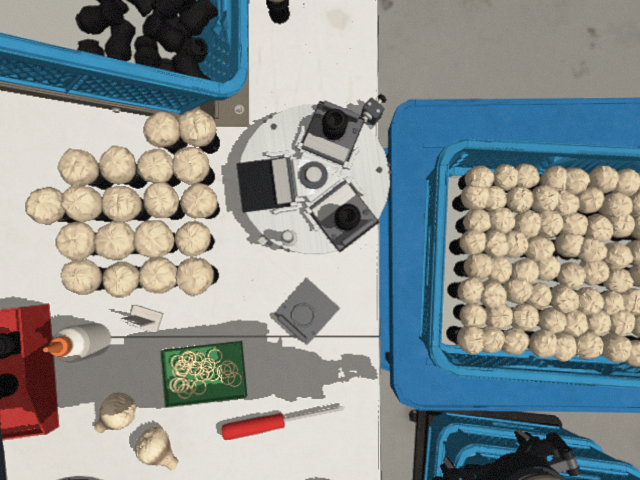

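View pics/scene0.png

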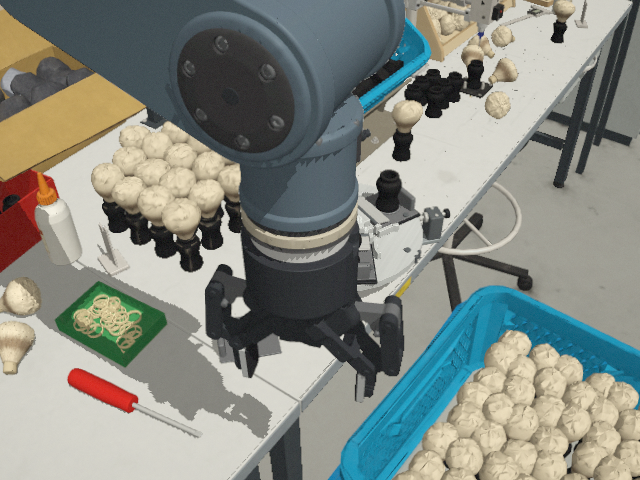

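The top view shows the dial hub at about (313,178), the bare station facing left at (265,185), the post near (288,237), the plunger block at (373,108) and the plate at (307,310).

Run:
```python
from h import *
d=pickle.load(open("top.pkl","rb"));W=cloud(d);pickle.dump(W,open("topW.pkl","wb"))
im=d["image"][80:360,220:400];cv2.imwrite("pics/crop1.png",cv2.resize(im,None,fx=2.14*1.0,fy=2.14,interpolation=cv2.INTER_CUBIC)[:,:,::-1])
z=W[...,2]; print("bench z",np.nanmedian(z[300:330,225:260]))
sub=np.zeros_like(z,bool);sub[90:270,215:400]=1
m=sub&(abs(z-.052)<.0025)
P=W[m][:,:2]
c=np.array([W[178,313,0],W[178,313,1]]);
for _ in range(5):
    r=np.hypot(*(P-c).T);a=np.arctan2(*(P-c).T[::-1]);
    B=[]
    for k in np.linspace(-np.pi,np.pi,91)[:-1]:
        s=(a>=k)&(a<k+2*np.pi/90)&(r<.128)
        if s.sum() and r[s].max()>.114: B.append(P[s][r[s].argmax()])
    B=np.array(B);A=np.c_[2*B,np.ones(len(B))];x=np.linalg.lstsq(A,(B**2).sum(1),rcond=None)[0];c=x[:2]
print("dial",c,np.sqrt(x[2]+c@c),len(B))
def near(u,v): return W[v,u].round(4)
for u,v in [(313,174),(288,237),(262,240),(373,108),(379,98),(253,185),(283,182)]: print(u,v,near(u,v))
# post top: points with z>.095 near
s=np.zeros_like(m);s[215:260,250:310]=1
for lo,hi in [(.1,.118),(.03,.045)]:
    q=s&(z>lo)&(z<hi); print(lo,W[q].mean(0) if q.any() else 0,q.sum(), np.argwhere(q).mean(0) if q.any() else 0)
# bed
q=sub&(d["image"].max(2)<60)&(abs(z-.056)<.004); print("bed",q.sum(),np.argwhere(q).mean(0),W[q].mean(0)); 
n,l,st,ce=cv2.connectedComponentsWithStats(q.astype(np.uint8));k=st[1:,4].argmax()+1;pts=W[l==k][:,:2].astype(np.float32)
print(st[k],cv2.minAreaRect(pts),W[l==k].mean(0))
# plate
s=np.zeros_like(m);s[270:350,265:345]=1
q=s&(z>.0015)&(z<.035);n,l,st,ce=cv2.connectedComponentsWithStats(q.astype(np.uint8));k=st[1:,4].argmax()+1
pl=W[l==k];print("plate",cv2.minAreaRect(pl[:,:2].astype(np.float32)),pl.mean(0))
r=pl[pl[:,2]>.02];print("rail",len(r),cv2.minAreaRect(r[:,:2].astype(np.float32)) if len(r)>4 else 0,r.mean(0))
```

```text
bench z -0.000465405709160982
dial [ 0.58702799 -0.37755047] 0.12220266404962146 83
313 174 [ 0.5861 -0.3766  0.0905]
288 237 [ 0.4879 -0.3396  0.1101]
262 240 [ 0.4879 -0.2938  0.0383]
373 108 [ 0.7001 -0.473   0.0528]
379 98 [ 0.7177 -0.4832  0.0488]
253 185 [ 0.5744 -0.2809  0.0573]
283 182 [ 0.5779 -0.3291  0.0654]
0.1 [ 0.4906233  -0.33705262  0.10786846] 87 [235.29885057 286.37931034]
0.03 [ 0.48789463 -0.29417041  0.03943341] 57 [239.94736842 262.14035088]
bed 1984 [182.92237903 269.08618952] [ 0.57808755 -0.30636321  0.05588726]
[ 237  160   53   52 1678] ((0.575778603553772, -0.2963438928127289), (0.07784593850374222, 0.07541831582784653), 7.085297584533691) [ 0.57374727 -0.28735921  0.05570747]
plate ((0.3711913228034973, -0.3662213981151581), (0.08426028490066528, 0.09233821928501129), 49.4735221862793) [ 0.37044317 -0.36351405  0.00623757]
rail 217 ((0.3453826904296875, -0.34053918719291687), (0.05982112139463425, 0.010063454508781433), 47.427215576171875) [ 0.34490788 -0.34148034  0.02663344]
```

View pics/crop1.png

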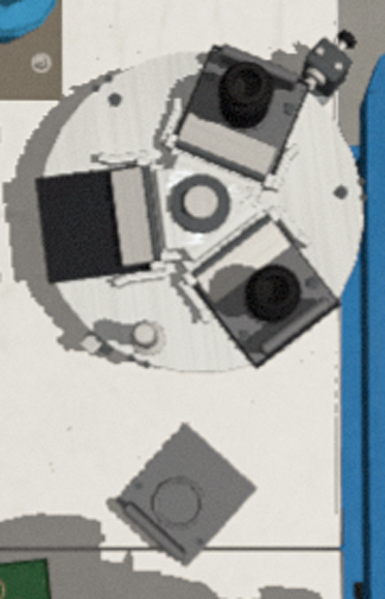

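The pointer and the plunger block both put the service side at 139.9° from world +x. The bare station is at 97.3°, so the dial is at about -0.74 rad. I'll grip the post and swing it around the arc.

Request:
{"method": "drive_tool", "body": {"plan": [[0, 0, 0, 0, 0, 7.333, 0.2], [0, 0, 0, 0, 0, 7.333, 0.2], [0, 0, 0, 0, 0, 7.333, 0.2], [0.033, -0.032, 0.005, 0, 0, 0, 0.2], [0.033, -0.032, 0.005, 0, 0, 0, 0.2], [0.033, -0.032, 0.005, 0, 0, 0, 0.2], [0.033, -0.032, 0.005, 0, 0, 0, 0.2], [0.033, -0.032, 0.005, 0, 0, 0, 0.2], [0.033, -0.032, 0.005, 0, 0, 0, 0.2], [0.033, -0.032, 0.005, 0, 0, 0, 0.2]], "newtons": 25}}

```text
t: 1.1
tcp_pos: [0.4578, -0.3645, 0.2098]
tool_rot: [1.0, -0.012, -0.0, -0.0]
force: [0.6, -0.5, -0.2]
finger_gap: 0.601
gripper_force: 0.0
```

```bash
cat >> h.py <<'E'
def go(pos,yaw):
    "tool-axes shift to world pos after yawing tool y to 'yaw' deg (tool down)"
    s=manip.sense();M=R.from_quat(s["tool_rot"]).as_matrix();cur=np.degrees(np.arctan2(M[1,1],M[0,1]))
    rz=-((yaw-cur+180)%360-180)
    y=np.radians(yaw);Y=np.array([np.cos(y),np.sin(y),0]);X=np.array([-Y[1],Y[0],0]);D=np.array(pos)-s["tcp_pos"]
    print("t",round(s["t"],2),"tcp",s["tcp_pos"].round(4),"yaw",round(cur,2),"tilt",M[:2,2].round(4),"turn z",round(rz,2),"shift",np.round([D@X,D@Y,-D[2]],4),"F",s["force"].round(1),"gap",round(s["finger_gap"],3))
E
python3 -c "
from h import *
go([.4906,-.337,.085],-91.3)"
```

```text
t 1.1 tcp [ 0.4578 -0.3645  0.2098] yaw -91.34 tilt [-0.0005  0.0005] turn z -0.04 shift [ 0.0322 -0.0283  0.1248] F [ 0.6 -0.5 -0.2] gap 0.601
```

Request:
{"method": "drive_tool", "body": {"plan": [[0.032, -0.028, 0, 0, 0, 0, 0.2], [0, 0, 0.04, 0, 0, 0, 0.2], [0, 0, 0.04, 0, 0, 0, 0.2], [0, 0, 0.035, 0, 0, 0, 0.2], [0, 0, 0.01, 0, 0, 0, 0.2], [0, 0, 0, 0, 0, 0, -0.3], [0, 0, 0, 0, 0, 0, -0.9], [0, 0, 0, 0, 0, 0, -0.9], [0, 0, 0, 0, 0, 0, -0.9], [0, 0, 0, 0, 0, 0, -0.9]]}}

```text
t: 2.1
tcp_pos: [0.4901, -0.3397, 0.087]
tool_rot: [1.0, -0.012, 0.001, 0.001]
force: [-0.4, 0.5, 3.5]
finger_gap: 0.181
gripper_force: 26.0
```

```bash
python3 -c "
from h import *
C=np.array([.587,-.3776])
for a in (157.2,168,178.5,189,199.9):
  a=np.radians(a);go([*(C+.104*np.array([np.cos(a),np.sin(a)])),.085],-91.3)"
```

```text
t 2.1 tcp [ 0.4901 -0.3397  0.087 ] yaw -91.33 tilt [ 0.0022 -0.0023] turn z -0.03 shift [ 0.001  -0.0024  0.002 ] F [-0.4  0.5  3.5] gap 0.181
t 2.1 tcp [ 0.4901 -0.3397  0.087 ] yaw -91.33 tilt [ 0.0022 -0.0023] turn z -0.03 shift [-0.0045  0.0164  0.002 ] F [-0.4  0.5  3.5] gap 0.181
t 2.1 tcp [ 0.4901 -0.3397  0.087 ] yaw -91.33 tilt [ 0.0022 -0.0023] turn z -0.03 shift [-0.0063  0.0353  0.002 ] F [-0.4  0.5  3.5] gap 0.181
t 2.1 tcp [ 0.4901 -0.3397  0.087 ] yaw -91.33 tilt [ 0.0022 -0.0023] turn z -0.03 shift [-0.0046  0.0543  0.002 ] F [-0.4  0.5  3.5] gap 0.181
t 2.1 tcp [ 0.4901 -0.3397  0.087 ] yaw -91.33 tilt [ 0.0022 -0.0023] turn z -0.03 shift [0.0008 0.0733 0.002 ] F [-0.4  0.5  3.5] gap 0.181
```

Request:
{"method": "drive_tool", "body": {"plan": [[-0.003, 0.0095, 0, 0, 0, 0, -0.9], [-0.0025, 0.0095, 0, 0, 0, 0, -0.9], [-0.001, 0.0095, 0, 0, 0, 0, -0.9], [-0.001, 0.0095, 0, 0, 0, 0, -0.9], [0.001, 0.0095, 0, 0, 0, 0, -0.9], [0.001, 0.0095, 0, 0, 0, 0, -0.9], [0, 0, 0, 0, 0, 0, -0.9]]}}

```text
t: 2.8
tcp_pos: [0.4818, -0.3968, 0.0866]
tool_rot: [1.0, -0.011, -0.001, 0.001]
force: [-4.1, 0.8, 5.7]
finger_gap: 0.174
gripper_force: 25.4
```

```bash
python3 -c "
from h import *
C=np.array([.587,-.3776])
p=manip.sense()['tcp_pos'][:2]-C;print(np.degrees(np.arctan2(*p[::-1]))%360,np.hypot(*p))
for a in (199.9,201):
  a=np.radians(a);go([*(C+.104*np.array([np.cos(a),np.sin(a)])),.085],-91.3)"
```

```text
190.35895281402065 0.10696035071803833
t 2.8 tcp [ 0.4818 -0.3968  0.0866] yaw -91.28 tilt [-0.0012 -0.0011] turn z 0.02 shift [0.0078 0.016  0.0016] F [-4.1  0.8  5.7] gap 0.174
t 2.8 tcp [ 0.4818 -0.3968  0.0866] yaw -91.28 tilt [-0.0012 -0.0011] turn z 0.02 shift [0.0085 0.0178 0.0016] F [-4.1  0.8  5.7] gap 0.174
```

Request:
{"method": "drive_tool", "body": {"plan": [[0.002, 0.004, 0, 0, 0, 0, -0.9], [0.002, 0.004, 0, 0, 0, 0, -0.9], [0.002, 0.004, 0, 0, 0, 0, -0.9]]}}

```text
t: 3.1
tcp_pos: [0.4844, -0.4057, 0.0865]
tool_rot: [1.0, -0.011, -0.004, -0.003]
force: [-12.5, 9.1, 16.9]
finger_gap: 0.174
gripper_force: 27.1
```

Request:
{"method": "drive_tool", "body": {"plan": [[0.001, 0.002, 0, 0, 0, 0, -0.9], [0, 0, 0, 0, 0, 0, -0.9]]}}

```text
t: 3.3
tcp_pos: [0.4845, -0.4062, 0.0865]
tool_rot: [1.0, -0.01, -0.005, -0.004]
force: [-12.1, 8.1, 13.3]
finger_gap: 0.179
gripper_force: 27.0
```

Request:
{"method": "drive_tool", "body": {"plan": [[0.001, 0.002, 0, 0, 0, 0, -0.9], [0, 0, 0, 0, 0, 0, -0.9], [0, 0, 0, 0, 0, 0, -0.9]]}}

```text
t: 3.6
tcp_pos: [0.4867, -0.4118, 0.0865]
tool_rot: [1.0, -0.01, -0.003, -0.0]
force: [-10.3, -4.1, 5.8]
finger_gap: 0.178
gripper_force: 25.5
```

```bash
python3 -c "
from h import *
C=np.array([.587,-.3776])
p=manip.sense()['tcp_pos'][:2]-C;print(np.degrees(np.arctan2(*p[::-1]))%360,np.hypot(*p))
go([*p,.085],-91.3)
d=snap('top','top1.png');pickle.dump(d,open('top1.pkl','wb'));cv2.imwrite('pics/c2.png',cv2.resize(d['image'][80:280,200:420],None,fx=2.6,fy=2.6)[:,:,::-1])"
```

```text
198.80880073051247 0.10595873487763217
t 3.6 tcp [ 0.4867 -0.4118  0.0865] yaw -91.18 tilt [-0.0068  0.0003] turn z 0.12 shift [-0.5954 -0.3642  0.0015] F [-10.3  -4.1   5.8] gap 0.178
```

View pics/c2.png

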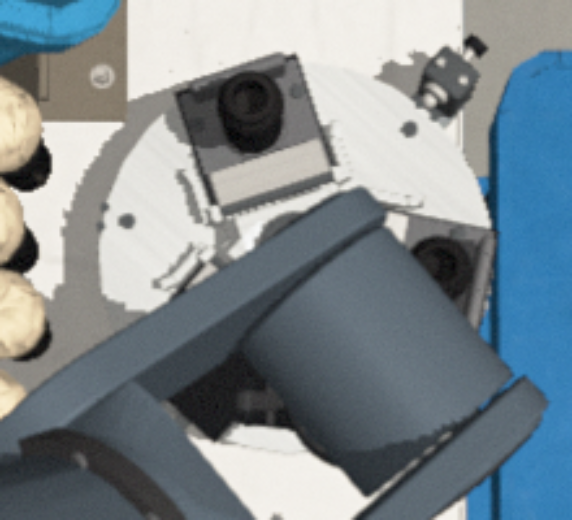

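The ball snapped over the dowel: the tangential force reversed and the post jumped about 5 mm. I'll release, rise and check.

Request:
{"method": "drive_tool", "body": {"plan": [[0, 0, 0, 0, 0, 0, 0.2], [0, 0, 0, 0, 0, 0, 0.2], [0, 0, 0, 0, 0, 0, 0.2], [0, 0, -0.03, 0, 0, 0, 0.2], [0, 0, -0.045, 0, 0, 0, 0.2], [0, 0, -0.045, 0, 0, 0, 0.2], [0, 0, -0.045, 0, 0, 0, 0.2], [0, 0, 0, 0, 0, 0, 0.2]]}}

```text
t: 4.45
tcp_pos: [0.4936, -0.4149, 0.2581]
tool_rot: [1.0, -0.011, 0.005, 0.006]
force: [0.0, 1.1, -0.4]
finger_gap: 0.599
gripper_force: 0.0
```

```bash
python3 -c "
from h import *
d=snap('wrist','w1.png');pickle.dump(d,open('w1.pkl','wb'))
print(d['E'].round(3).tolist(),np.round(d['mount'],3).tolist())
go([.46,-.33,.25],-91.3)
for n,X in dict(seat=[.5296,-.3293,.056],post=[.4892,-.413,.109],plate=[.3712,-.3662,.003],C=[.587,-.3776,.09]).items(): print(n,pix(d,X))"
```

```text
[[-0.023, 0.949, 0.315, 0.577], [-1.0, -0.026, 0.005, -0.415], [0.013, -0.315, 0.949, 0.388], [0.0, 0.0, 0.0, 1.0]] [[-0.0, 0.946, 0.325, 0.085], [1.0, 0.001, -0.001, -0.0], [-0.001, 0.325, -0.946, -0.129], [0.0, 0.0, 0.0, 1.0]]
t 4.5 tcp [ 0.4922 -0.4134  0.2545] yaw -91.29 tilt [ 0.0062 -0.0068] turn z 0.01 shift [-0.0341 -0.0826  0.0045] F [ 0.5 -0.4 -0.2] gap 0.6
seat [[219.53311193 176.47539052]]
post [[311.68878235 233.26845689]]
plate [[275.15248811 301.80863911]]
C [[263.13149955 107.98423949]]
```

View pics/w1.png

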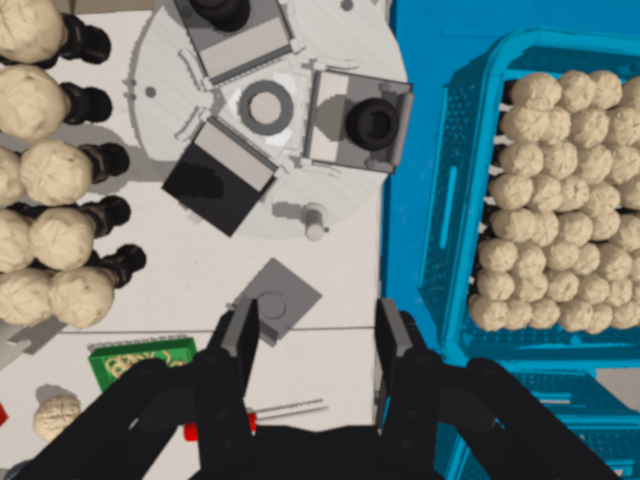

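The wrist view shows the bare station at the pointer (bed around (220,190)), the lip strip at (238,155), the post at (315,222) and the plate at (275,300).

```bash
cat > meas.py <<'E'
from h import *
def run(d):
    W=cloud(d);z=W[...,2];im=d["image"].astype(int);g=im.max(2)
    box=lambda a,b,c,e:(W[...,0]>a)&(W[...,0]<b)&(W[...,1]>c)&(W[...,1]<e)
    def big(q):
        n,l,st,ce=cv2.connectedComponentsWithStats(q.astype(np.uint8));return l==st[1:,4].argmax()+1
    print("bench z",np.nanmedian(z[box(.42,.46,-.46,-.42)]))
    b=big(box(.45,.58,-.38,-.25)&(g<75)&(abs(z-.056)<.006));print("bed",b.sum(),cv2.minAreaRect(W[b][:,:2].astype(np.float32)),np.median(W[b][:,2]))
    p=box(.46,.52,-.45,-.38)&(z>.102)&(z<.116);print("post",W[p].mean(0))
    h=box(.55,.63,-.42,-.33)&(z>.085)&(z<.1);print("hub",cv2.minEnclosingCircle(W[h][:,:2].astype(np.float32)),np.median(W[h][:,2]))
    q=box(.3,.45,-.44,-.29)&(abs(z-.003)<.004)&(g<140)&(np.ptp(im,axis=2)<25)
    q=big(q)
    pl=big(box(.3,.45,-.44,-.29)&(g<150)&(z>0.0005)&(z<.035)&(np.ptp(im,axis=2)<25))
    print("sheet",q.sum(),cv2.minAreaRect(W[q][:,:2].astype(np.float32)),np.median(W[q][:,2]))
    r=box(.3,.45,-.44,-.29)&(z>.022)&(z<.033);r=big(r);P=W[r][:,:2].astype(np.float32);print("rail",r.sum(),cv2.minAreaRect(P),P.mean(0),np.median(W[r][:,2]))
    return W
E
python3 - <<'E'
from meas import *
d=snap('wrist','w2.png');pickle.dump(d,open('w2.pkl','wb'));run(d)
E
```

```text
bench z 0.000321602333856974
bed 4819 ((0.5239289999008179, -0.32613158226013184), (0.07923214882612228, 0.07306849211454391), 50.542686462402344) 0.05626242943148907
post [ 0.49066625 -0.41519097  0.10853432]
hub ((0.5871785283088684, -0.3794304430484772), 0.021188581362366676) 0.0899600088771319
sheet 3375 ((0.3714445233345032, -0.3641206920146942), (0.07818444073200226, 0.08783549070358276), 48.092472076416016) 0.003221171736148276
rail 181 ((0.3362240791320801, -0.35484176874160767), (0.028467567637562752, 0.009140143170952797), 49.29161071777344) [ 0.33652666 -0.3561192 ] 0.02710627776019403
```

Request:
{"method": "drive_tool", "body": {"plan": [[0, 0, 0, 0, 0, -8.3, 1], [0, 0, 0, 0, 0, -8.3, 1], [0, 0, 0, 0, 0, -8.3, 1], [0, 0, 0, 0, 0, -8.3, 1], [0, 0, 0, 0, 0, -8.3, 1], [0, 0, 0, 0, 0, -8.3, 1], [-0.011, -0.0395, 0.023, 0, 0, 0, 1], [-0.011, -0.0395, 0.023, 0, 0, 0, 1], [-0.011, -0.0395, 0.023, 0, 0, 0, 1], [-0.011, -0.0395, 0.023, 0, 0, 0, 1]]}}

```text
t: 5.55
tcp_pos: [0.3408, -0.3376, 0.156]
tool_rot: [0.912, 0.411, -0.0, -0.002]
force: [0.1, -1.2, -0.8]
finger_gap: 0.997
gripper_force: 0.0
```

Request:
{"method": "drive_tool", "body": {"plan": [[0, 0, 0, 0, 0, 0, 1], [0, 0, 0, 0, 0, 0, 1], [0, 0, 0, 0, 0, 0, 1]]}}

```text
t: 5.85
tcp_pos: [0.3436, -0.3411, 0.158]
tool_rot: [0.912, 0.41, 0.0, 0.0]
force: [0.7, 0.4, 0.2]
finger_gap: 0.999
gripper_force: 0.0
```

Run:
```python
from meas import *
d=snap('wrist','w3.png');pickle.dump(d,open('w3.pkl','wb'))
try: run(d)
except Exception as e: print(e)
go([.345,-.341,.05],-41.5)
```

```text
bench z 0.00046969426474305354
bed 11331 ((0.5184721350669861, -0.3344419598579407), (0.061894819140434265, 0.07964792102575302), 50.8926887512207) 0.05648738963946809
post [ 0.48807848 -0.41240765  0.10785831]
hub ((0.0, 0.0), 0.0) nan
sheet 8613 ((0.37039193511009216, -0.364371120929718), (0.08318570256233215, 0.09116504341363907), 47.38837432861328) 0.0035987057176414816
rail 859 ((0.34594646096229553, -0.343412309885025), (0.05952432379126549, 0.008449746295809746), 48.35015106201172) [ 0.34701207 -0.34190264] 0.027604395333482412
t 5.9 tcp [ 0.344  -0.3414  0.1583] yaw -41.51 tilt [ 0.0011 -0.0016] turn z -0.01 shift [0.001  0.0005 0.1083] F [ 0.5 -0.6 -0.8] gap 0.994
  return _methods._mean(a, axis=axis, dtype=dtype,
  ret = ret.dtype.type(ret / rcount)
```

View pics/w3.png

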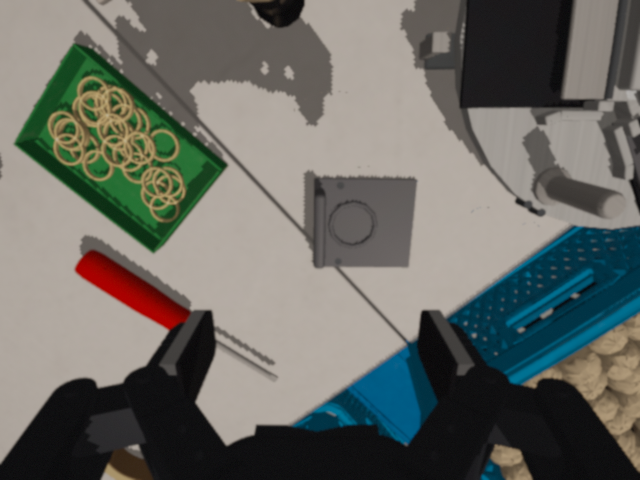

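Request:
{"method": "drive_tool", "body": {"plan": [[0.0005, 0.0025, 0.045, 0, 0, 0, 0.5], [0, 0, 0.045, 0, 0, 0, 0.0], [0, 0, 0.03, 0, 0, 0, -0.2], [0, 0, 0.012, 0, 0, 0, -0.2], [0, 0, 0.003, 0, 0, 0, -0.2], [0, 0, 0, 0, 0, 0, -0.2], [0, 0, 0, 0, 0, 0, -0.2]]}}

```text
t: 6.6
tcp_pos: [0.3458, -0.3424, 0.0246]
tool_rot: [0.912, 0.411, 0.0, 0.002]
force: [0.0, 0.4, -0.1]
finger_gap: 0.396
gripper_force: 0.0
```

Request:
{"method": "drive_tool", "body": {"plan": [[0, 0, 0, 0, 0, 0, -0.6], [0, 0, 0, 0, 0, 0, -1], [0, 0, 0, 0, 0, 0, -1], [0, 0, 0, 0, 0, 0, -1], [0, 0, 0, 0, 0, 0, -1]], "newtons": 70}}

```text
t: 7.1
tcp_pos: [0.3455, -0.3422, 0.0247]
tool_rot: [0.912, 0.41, 0.0, 0.001]
force: [-0.3, -0.1, 6.6]
finger_gap: 0.089
gripper_force: 70.6
```

```bash
python3 -c "
from h import *
go([.345,-.341,.14],-40)"
```

```text
t 7.1 tcp [ 0.3455 -0.3422  0.0247] yaw -41.54 tilt [ 0.0016 -0.0024] turn z -1.54 shift [ 0.0006 -0.0011 -0.1153] F [-0.3 -0.1  6.6] gap 0.089
```

Request:
{"method": "drive_tool", "body": {"plan": [[0, 0, -0.005, 0, 0, 0, -1], [0, 0, -0.02, 0, 0, 0, -1], [0, 0, -0.03, 0, 0, 0, -1], [0, 0, -0.03, 0, 0, -1.7, -1], [0, 0, -0.02, 0, 0, 0, -1], [0.03, 0.014, 0, 0, 0, 0, -1], [0.03, 0.014, 0, 0, 0, 0, -1], [0.03, 0.014, 0, 0, 0, 0, -1], [0.03, 0.014, 0, 0, 0, 0, -1], [0.007, 0, 0, 0, 0, 0, -1]]}}

```text
t: 8.1
tcp_pos: [0.4722, -0.2787, 0.1288]
tool_rot: [0.905, 0.425, 0.001, 0.001]
force: [0.3, -0.0, -3.0]
finger_gap: 0.086
gripper_force: 69.5
```

Request:
{"method": "drive_tool", "body": {"plan": [[0, 0, 0, 0, 0, 0, -1], [0, 0, 0, 0, 0, 0, -1], [0, 0, 0, 0, 0, 0, -1]]}}

```text
t: 8.4
tcp_pos: [0.4681, -0.28, 0.1282]
tool_rot: [0.906, 0.423, -0.0, -0.001]
force: [0.5, 0.1, -2.6]
finger_gap: 0.084
gripper_force: 69.5
```

Run:
```python
from h import *
go([.4698,-.2807,.11],-39.8)
d=snap('wrist','w4.png');pickle.dump(d,open('w4.pkl','wb'))
```

```text
t 8.4 tcp [ 0.4681 -0.28    0.1282] yaw -39.9 tilt [-0.0011  0.0007] turn z -0.1 shift [0.0006 0.0018 0.0182] F [ 0.5  0.1 -2.6] gap 0.084
```

View pics/w4.png

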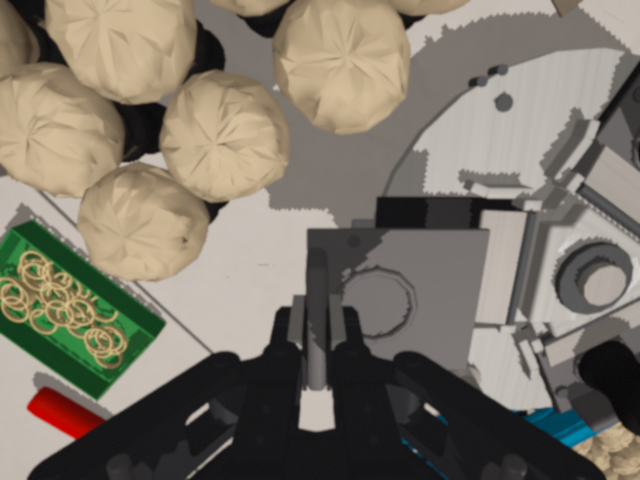

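The view shows the plate in hand (top edge row 229, front edge column about 487) and the lip strip at columns 480–525, rows 210–325. Next I'll measure the plate in the tool frame, and the lip and cheeks in the world frame.

Run:
```python
from h import *
d=pickle.load(open('w4.pkl','rb'));W=cloud(d);s=manip.sense()
T=R.from_quat(s["tool_rot"]).as_matrix();L=(W-s["tcp_pos"])@T   # tool frame
hh=W[...,2]; g=d["image"].astype(int).max(2)
u,v=np.meshgrid(np.arange(640),np.arange(480))
# plate plane in tool frame
m=(u>425)&(u<475)&(v>240)&(v<350)|(u>345)&(u<470)&(v>238)&(v<262)
P=L[m];A=np.c_[P[:,:2],np.ones(len(P))];k=0*P[:,2]==0
c=np.linalg.lstsq(A[k],P[k,2],rcond=None)[0];res=P[k,2]-A[k]@c;print("plate top z_tool=ax+by+c",c.round(4),res.std())
pl=(abs(L[...,2]-(L[...,0]*c[0]+L[...,1]*c[1]+c[2]))<.005)&(u>300)&(u<500)&(v>215)
Q=L[pl][:,:2]
# +x edge of tool(x): for several y bins ; +y front edge
print("front y",[round(np.nanmax(Q[abs(Q[:,0]-x)<.002][:,1]),4) for x in (-.01,0,.01,.02,.03)])
print("side x+",[round(np.nanmax(Q[abs(Q[:,1]-y)<.002][:,0]),4) for y in (.01,.03,.05,.07)])
print("side x-",[round(np.nanmin(Q[abs(Q[:,1]-y)<.002][:,0]),4) for y in (.05,.06,.07,.075)])
r=(L[...,2]>-.006)&(L[...,2]<.002)&(u>300)&(u<330)&(v<330)&(v>240); print("rail tool",L[r].mean(0),L[r][:,0].max(),np.ptp(L[r][:,1]))
# lip: bright flat, hh .06-.072
n=(hh>.0585)&(hh<.075)&(u>470)&(u<540)&(v>195)&(v<340)&(g>130)
nn,l,st,ce=cv2.connectedComponentsWithStats(n.astype(np.uint8));kk=st[1:,4].argmax()+1;n=l==kk
print("lip",st[kk],cv2.minAreaRect(W[n][:,:2].astype(np.float32)),np.percentile(W[n][:,2],[5,50,95]))
C=np.array([.587,-.3783]);th=np.radians(140.2);dr=np.array([np.cos(th),np.sin(th)])
S=lambda X:np.stack([.075-(X[...,:2]-C)@dr,(X[...,:2]-C)@np.array([dr[1],-dr[0]])],-1)
q=S(W[n]);print("lip seat-frame x",np.percentile(q[:,0],[1,99]),"y",np.percentile(q[:,1],[.5,99.5]))
for x in (.018,.022,.026,.03):
    w=q[abs(q[:,0]-x)<.0015];print(x,np.percentile(w[:,1],[1,99]).round(4))
h=(hh>.085)&(hh<.097)&(u>530)&(v<330)&(v>220);print("hub",cv2.minEnclosingCircle(W[h][:,:2].astype(np.float32)))
```

```text
plate top z_tool=ax+by+c [-0.0825  0.0432  0.0204] 0.004948716935938415
front y [np.float64(0.0772), np.float64(0.0778), np.float64(0.0783), np.float64(0.0779), np.float64(0.0777)]
side x+ [np.float64(0.0373), np.float64(0.0374), np.float64(0.0373), np.float64(0.0377)]
side x- [np.float64(-0.0266), np.float64(-0.0341), np.float64(-0.0386), np.float64(-0.0393)]
rail tool [ 0.01686908  0.00030598 -0.00248241] 0.029651548183318423 0.011363979155795616
lip [ 472  211   55  125 4109] ((0.5465041995048523, -0.3534398078918457), (0.08454903960227966, 0.02419261634349823), 55.75071716308594) [0.06523518 0.06878663 0.07079677]
lip seat-frame x [0.01448714 0.03992527] y [-0.04739436  0.03454056]
0.018 [-0.0344  0.0344]
0.022 [-0.0464  0.0341]
0.026 [-0.0464  0.0342]
0.03 [-0.0463  0.0341]
hub ((0.5867822170257568, -0.37761029601097107), 0.021554477512836456)
```

```bash
cat >> h.py <<'E'
C=np.array([.587,-.3783]);TH=140.2;dr=np.array([np.cos(np.radians(TH)),np.sin(np.radians(TH))])
def seatpt(x,y=.0006): return C+(.075-x)*dr+y*np.array([dr[1],-dr[0]])
E
python3 - <<'E'
from h import *
d=pickle.load(open('w4.pkl','rb'));W=cloud(d);s=manip.sense()
T=R.from_quat(s["tool_rot"]).as_matrix();L=(W-s["tcp_pos"])@T
u,v=np.meshgrid(np.arange(640),np.arange(480))
for F,n in((L,"tool"),(W,"world")):
    P=F[(u>345)&(u<480)&(v>233)&(v<375)];P=P[abs(L[(u>345)&(u<480)&(v>233)&(v<375)][:,2]-.0215)<.006]
    for _ in range(4):
        A=np.c_[P[:,:2],np.ones(len(P))];c=np.linalg.lstsq(A,P[:,2],rcond=None)[0];r=P[:,2]-A@c;k=abs(r)<max(2*r.std(),.001);P=P[k]
    print(n,c,r.std(),len(P))
go([*seatpt(-.0775),.0837],-39.8); go([*seatpt(-.0366),.0807],-39.8)
E
```

```text
tool [-0.0001805   0.00250423  0.02122686] 0.0004916017453598253 13118
world [-0.00260379  0.0022054   0.10887265] 0.0004916030589607966 13118
t 8.45 tcp [ 0.4682 -0.2802  0.1283] yaw -39.92 tilt [-0.0008  0.0005] turn z -0.12 shift [0.0013 0.0016 0.0446] F [ 0.2  0.8 -1.3] gap 0.086
t 8.45 tcp [ 0.4682 -0.2802  0.1283] yaw -39.92 tilt [-0.0008  0.0005] turn z -0.12 shift [0.0013 0.0425 0.0476] F [ 0.2  0.8 -1.3] gap 0.086
```

Request:
{"method": "drive_tool", "body": {"plan": [[0.0013, 0.0015, 0.02, 0, 0, 0, -1], [0, 0, 0.015, 0, 0, 0, -1], [0, 0, 0.008, 0, 0, 0, -1], [0, 0, 0.002, 0, 0, 0, -1], [0, 0, 0, 0, 0, 0, -1], [0, 0, 0, 0, 0, 0, -1]]}}

```text
t: 9.05
tcp_pos: [0.4715, -0.2802, 0.0839]
tool_rot: [0.906, 0.424, 0.0, 0.001]
force: [0.4, -0.7, -2.5]
finger_gap: 0.083
gripper_force: 69.5
```

Request:
{"method": "drive_tool", "body": {"plan": [[0, 0, 0.001, 0, 0, 0, -1], [0, 0, 0, 0, 0, 0, -1]]}}

```text
t: 9.25
tcp_pos: [0.4715, -0.2798, 0.0827]
tool_rot: [0.906, 0.424, 0.0, 0.0]
force: [0.7, 0.9, -1.9]
finger_gap: 0.085
gripper_force: 69.5
```

Request:
{"method": "drive_tool", "body": {"plan": [[0, 0, 0.001, 0, 0, 0, -1], [0, 0, 0, 0, 0, 0, -1]]}}

```text
t: 9.45
tcp_pos: [0.4713, -0.2796, 0.0814]
tool_rot: [0.906, 0.424, 0.0, 0.0]
force: [1.2, -0.3, -1.7]
finger_gap: 0.081
gripper_force: 69.5
```

Run:
```python
from h import *
go([*seatpt(-.0366),.0803],-39.8); print(manip.sense()['ft_torque'])
```

```text
t 9.45 tcp [ 0.4713 -0.2796  0.0814] yaw -39.82 tilt [ 0.0001 -0.    ] turn z -0.02 shift [-0.0012  0.0404  0.0011] F [ 1.2 -0.3 -1.7] gap 0.081
[0.0649053  0.0793594  0.00887525]
```

Request:
{"method": "drive_tool", "body": {"plan": [[-0.001, 0, 0.0006, 0, 0, 0, -1], [0, 0, 0, 0, 0, 0, -1]]}}

```text
t: 9.65
tcp_pos: [0.4707, -0.2805, 0.0808]
tool_rot: [0.906, 0.424, 0.0, 0.0]
force: [0.5, 0.3, -2.0]
finger_gap: 0.086
gripper_force: 69.6
```

Request:
{"method": "drive_tool", "body": {"plan": [[0, 0, 0.0005, 0, 0, 0, -1], [0, 0, 0, 0, 0, 0, -1]]}}

```text
t: 9.85
tcp_pos: [0.4707, -0.2805, 0.0806]
tool_rot: [0.906, 0.424, 0.0, 0.0]
force: [-0.6, 0.6, 2.4]
finger_gap: 0.081
gripper_force: 70.1
```

Request:
{"method": "drive_tool", "body": {"plan": [[0, 0, 0.0004, 0, 0, 0, -1], [0, 0, 0, 0, 0, 0, -1]]}}

```text
t: 10.05
tcp_pos: [0.4707, -0.2805, 0.0805]
tool_rot: [0.906, 0.424, 0.0, 0.0]
force: [-1.6, 1.3, 5.1]
finger_gap: 0.084
gripper_force: 70.6
```

Request:
{"method": "drive_tool", "body": {"plan": [[0, 0.003, -0.0002, 0, 0, 0, -1], [0, 0.004, 0, 0, 0, 0, -1], [0, 0.004, 0, 0, 0, 0, -1], [0, 0, 0, 0, 0, 0, -1]]}}

```text
t: 10.45
tcp_pos: [0.4777, -0.2861, 0.0806]
tool_rot: [0.906, 0.424, -0.001, -0.002]
force: [-3.9, 2.5, 9.0]
finger_gap: 0.087
gripper_force: 71.0
```

Request:
{"method": "drive_tool", "body": {"plan": [[0, 0.003, 0, 0, 0, 0, -1], [0, 0.003, 0, 0, 0, 0, -1], [0, 0.003, 0, 0, 0, 0, -1], [0, 0, 0, 0, 0, 0, -1]]}}

```text
t: 10.85
tcp_pos: [0.4844, -0.2916, 0.0807]
tool_rot: [0.906, 0.424, -0.001, -0.002]
force: [-3.6, 3.5, 9.4]
finger_gap: 0.082
gripper_force: 71.1
```

Run:
```python
from h import *
go([*seatpt(-.0366),.0803],-39.8); print(manip.sense()['ft_torque'])
d=snap('wrist','w5.png');pickle.dump(d,open('w5.pkl','wb'))
```

```text
t 10.85 tcp [ 0.4844 -0.2916  0.0807] yaw -39.81 tilt [-0.0036  0.0032] turn z -0.01 shift [-0.0003  0.0227  0.0004] F [-3.6  3.5  9.4] gap 0.082
[0.50916181 0.61445533 0.00625519]
```

View pics/w5.png

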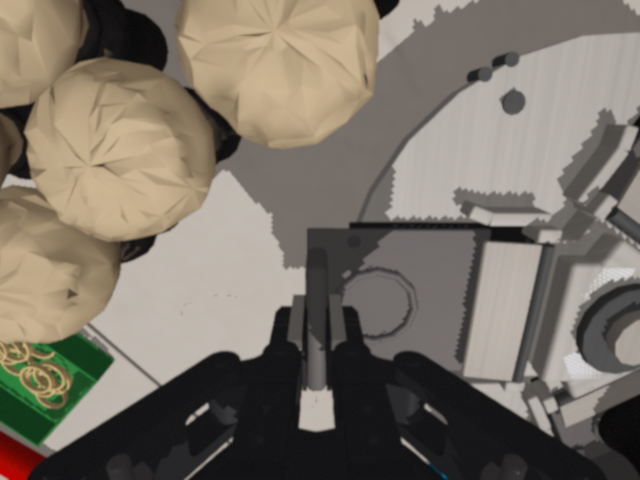

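Request:
{"method": "drive_tool", "body": {"plan": [[0, 0.003, -0.0003, 0, 0, 0, -1], [0, 0.003, 0, 0, 0, 0, -1], [0, 0.003, 0, 0, 0, 0, -1], [0, 0, 0, 0, 0, 0, -1]]}}

```text
t: 11.3
tcp_pos: [0.4921, -0.2982, 0.0807]
tool_rot: [0.906, 0.424, -0.001, -0.001]
force: [-2.9, 2.6, 5.7]
finger_gap: 0.086
gripper_force: 70.7
```

Request:
{"method": "drive_tool", "body": {"plan": [[0, 0.003, 0, 0, 0, 0, -1], [0, 0.003, 0, 0, 0, 0, -1], [0, 0.002, 0, 0, 0, 0, -1], [0, 0, 0, 0, 0, 0, -1]]}}

```text
t: 11.7
tcp_pos: [0.498, -0.3031, 0.0807]
tool_rot: [0.906, 0.424, -0.001, -0.002]
force: [-2.6, 2.9, 7.6]
finger_gap: 0.084
gripper_force: 70.7
```

Run:
```python
from h import *
go([*seatpt(-.0366),.0803],-39.8); print(manip.sense()['ft_torque'])
```

```text
t 11.7 tcp [ 0.498  -0.3031  0.0807] yaw -39.82 tilt [-0.0025  0.0022] turn z -0.02 shift [-0.0002  0.0049  0.0004] F [-2.6  2.9  7.6] gap 0.084
[0.42711296 0.46863218 0.00741833]
```

Smooth so far. The last 5 mm or so goes in small steps until the hub stops it.

Request:
{"method": "drive_tool", "body": {"plan": [[0, 0.0015, 0, 0, 0, 0, -1], [0, 0.0015, 0, 0, 0, 0, -1], [0, 0, 0, 0, 0, 0, -1]]}}

```text
t: 12.0
tcp_pos: [0.5001, -0.3048, 0.0807]
tool_rot: [0.906, 0.424, -0.001, -0.002]
force: [-3.3, 3.6, 6.9]
finger_gap: 0.082
gripper_force: 70.8
```

Request:
{"method": "drive_tool", "body": {"plan": [[0, 0.001, 0, 0, 0, 0, -1], [0, 0, 0, 0, 0, 0, -1]]}}

```text
t: 12.2
tcp_pos: [0.5006, -0.3053, 0.0807]
tool_rot: [0.906, 0.424, -0.001, -0.002]
force: [-3.4, 3.4, 7.7]
finger_gap: 0.081
gripper_force: 70.8
```

Request:
{"method": "drive_tool", "body": {"plan": [[0, 0.001, 0, 0, 0, 0, -1], [0, 0, 0, 0, 0, 0, -1]]}}

```text
t: 12.4
tcp_pos: [0.5015, -0.306, 0.0807]
tool_rot: [0.906, 0.424, -0.001, -0.002]
force: [-3.9, 3.5, 6.3]
finger_gap: 0.088
gripper_force: 70.8
```

Request:
{"method": "drive_tool", "body": {"plan": [[0, 0.0007, 0, 0, 0, 0, -1], [0, 0, 0, 0, 0, 0, -1]]}}

```text
t: 12.6
tcp_pos: [0.5018, -0.3062, 0.0807]
tool_rot: [0.906, 0.424, -0.001, -0.002]
force: [-3.6, 3.6, 7.3]
finger_gap: 0.082
gripper_force: 70.8
```

Run:
```python
from h import *
go([*seatpt(-.0366),.0803],-39.8); print(manip.sense()['ft_torque'])
```

```text
t 12.6 tcp [ 0.5018 -0.3062  0.0807] yaw -39.82 tilt [-0.0037  0.0032] turn z -0.02 shift [-0.0002 -0.      0.0004] F [-3.6  3.6  7.3] gap 0.082
[ 0.51102711  0.6534853  -0.01837204]
```

Request:
{"method": "drive_tool", "body": {"plan": [[0, 0.0008, 0, 0, 0, 0, -1], [0, 0, 0, 0, 0, 0, -1]]}}

```text
t: 12.8
tcp_pos: [0.502, -0.3064, 0.0807]
tool_rot: [0.906, 0.424, -0.001, -0.003]
force: [-5.0, 4.4, 7.9]
finger_gap: 0.088
gripper_force: 71.0
```

Request:
{"method": "drive_tool", "body": {"plan": [[0, 0.0008, 0, 0, 0, 0, -1], [0, 0, 0, 0, 0, 0, -1]]}}

```text
t: 13.0
tcp_pos: [0.5021, -0.3065, 0.0807]
tool_rot: [0.906, 0.424, -0.002, -0.003]
force: [-6.3, 4.7, 9.5]
finger_gap: 0.084
gripper_force: 71.2
```

Request:
{"method": "drive_tool", "body": {"plan": [[0, 0.0008, 0, 0, 0, 0, -1], [0, 0, 0, 0, 0, 0, -1]]}}

```text
t: 13.2
tcp_pos: [0.5021, -0.3065, 0.0807]
tool_rot: [0.906, 0.424, -0.002, -0.004]
force: [-8.5, 5.8, 10.2]
finger_gap: 0.083
gripper_force: 71.3
```

Request:
{"method": "drive_tool", "body": {"plan": [[0, -0.0012, 0, 0, 0, 0, -1], [0, 0, 0, 0, 0, 0, -1], [0, 0, 0, 0, 0, 0, -1], [0, 0, 0, 0, 0, 0, -1], [0, 0, 0, 0, 0, 0, -1]]}}

```text
t: 13.7
tcp_pos: [0.5021, -0.3065, 0.0807]
tool_rot: [0.906, 0.424, -0.001, -0.003]
force: [-5.5, 3.6, 8.6]
finger_gap: 0.086
gripper_force: 71.1
```

Run:
```python
from h import *
go([*seatpt(-.0366),.0803],-39.8); s=manip.sense();print(s['ft_torque'])
d=snap('wrist','w6.png');W=cloud(d);pickle.dump(d,open('w6.pkl','wb'))
Q=np.stack([.075-(W[...,:2]-C)@dr,(W[...,:2]-C)@np.array([dr[1],-dr[0]])],-1);z=W[...,2]
def fit(m,t=.001):
    P=np.c_[Q[m],z[m]]
    for _ in range(5):
        A=np.c_[P[:,:2],np.ones(len(P))];c=np.linalg.lstsq(A,P[:,2],rcond=None)[0];r=P[:,2]-A@c;P=P[abs(r)<max(2*r.std(),t)]
    return c.round(4),len(P)
print("plate",fit((Q[...,0]>-.028)&(Q[...,0]<.010)&(abs(Q[...,1])<.036)&(abs(z-.059)<.004)))
l=(Q[...,0]>.0145)&(Q[...,0]<.036)&(abs(Q[...,1])<.032)&(z>.055)&(z<.08)
print("lip",fit(l))
d4=pickle.load(open('w4.pkl','rb'));W=cloud(d4);Q=np.stack([.075-(W[...,:2]-C)@dr,(W[...,:2]-C)@np.array([dr[1],-dr[0]])],-1);z=W[...,2]
l=(Q[...,0]>.0165)&(Q[...,0]<.036)&(abs(Q[...,1])<.032)&(z>.055)&(z<.08);print("lip before",fit(l))
```

```text
t 13.7 tcp [ 0.5021 -0.3065  0.0807] yaw -39.81 tilt [-0.0051  0.0043] turn z -0.01 shift [-0.0002 -0.0004  0.0004] F [-5.5  3.6  8.6] gap 0.086
[ 0.57997122  0.7160888  -0.03119649]
plate (array([ 0.0006, -0.0008,  0.0595]), 6440)
lip (array([ 0.1845, -0.0016,  0.0638]), 5386)
lip before (array([ 0.1845, -0.0019,  0.0639]), 2993)
```

View pics/w6.png

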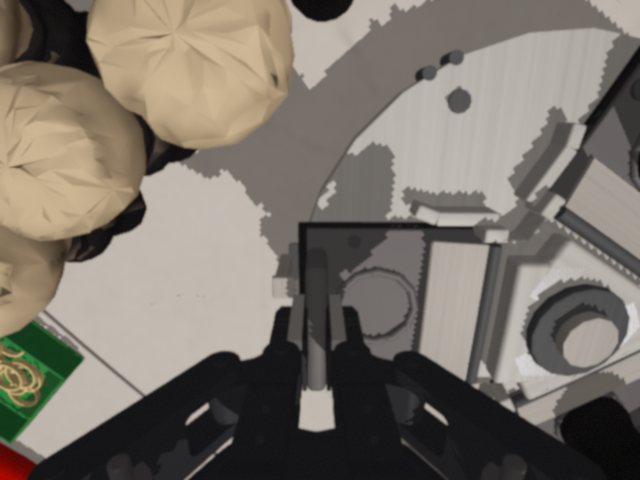

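The plate lies flat against the hub stop and the lip angle is unchanged. One last check of the pointer's alignment, then I'll hand in.

Run:
```python
from h import *
d=pickle.load(open('w6.pkl','rb'));W=cloud(d);z=W[...,2]
Q=np.stack([.075-(W[...,:2]-C)@dr,(W[...,:2]-C)@np.array([dr[1],-dr[0]])],-1)
m=(z>.036)&(z<.044)&(Q[...,0]<-.045)&(Q[...,0]>-.075)&(abs(Q[...,1])<.03)
print("pointer seat y range",np.percentile(Q[m],[2,98],axis=0),m.sum())
```

```text
pointer seat y range [[-0.0589179  -0.00544641]
 [-0.04724153  0.0064379 ]] 534
```

```bash
python3 -c "
from h import *
print(manip.sign_off())"
```

```text
the job is handed in; nothing more can be done
None
```

I handed the job in at about 14 s: the dial is in its detent with the pointer centred, and the plate is held fully home under the undisturbed lip, pressed on the bed with an estimated 10 N; no verdict came back.

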